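Refit the keyed parts of a bench malt mill and shut its guard

TASK

Refit the bench malt mill: put the blue spacer on the flat-sided spindle first and then the brass rotor on top of it, turning each one so that the flat in its bore meets the flat of the spindle (lines on the parts and on the base mark the flats) and it goes fully home. Then swing the open yellow-framed guard over by its black bar and lower it gently all the way onto its stop posts, never letting it fall. Let go of everything at the end and leave the sample jar and the tape roll where they are.

Things in the scene. Friction and masses are not known exactly. Their poses are not given: they have to be found in the camera images.
- spindle_foot (a point): On the axis of the mill's steel spindle, at the top face of the green base, 18 mm above the table. z up. The mill is fixed; its base reaches 56 mm to each side in x, 62 mm to -y and 92 mm to +y. Guard stop posts at x = +-49, y = -49 mm end 63 mm above this point, hinge posts at x = +-50, y = +78 mm end 74 mm above it.
- spindle_top (a point): Centre of the top end of the spindle, 56 mm above spindle_foot, same axes. The spindle is 20 mm in diameter with one flat along its whole length, 5.5 mm from the axis, facing this frame's -x; a white line on the base lies on the same side. The top 4 mm taper in by 2.2 mm all round.
- spacer_center (a point): Centre (half-way up) of the loose blue ring, 52 mm across, 22 mm high, 40 to 85 g, flat on the table; z up. Its through bore is 22.4 mm wide with one flat, 6.7 mm from the axis, on this frame's -x side, marked by a white line on top. It goes down only if its x axis agrees with the spindle's within about 8 degrees. Fully home its centre is 11 mm above spindle_foot.
- rotor_center (a point): Centre (half-way up) of the loose brass ring with dark flutes, 56 mm across, 22 mm high, 95 to 200 g, flat on the table; z up. Its through bore and fit are the spacer's; its flat is on this frame's -x side, marked by a black line on top. Fully home on the spacer its centre is 33 mm above spindle_foot.
- guard (a joint): Guard angle in rad: 0 = shut, level on its stop posts; grows as it opens; pi/2 = upright; 1.95 = end stop, leaning outward. It starts open at 1.7 to 1.93, held by hinge friction (0.025 N m); brought over the upright it falls shut unless held. The guard is a clear plate in a yellow frame, 104 mm wide, 6 mm thick, 120 g.
- guard_hinge (a point): Middle of the guard's hinge axis, 78 mm to the +y side of the spindle axis and 66 mm above spindle_foot. The hinge axis is this frame's x, parallel to the spindle's x; the frame does not turn with the guard. From here the guard reaches toward -y when shut and straight up when upright.
- guard_bar (a point): Middle of the black round grip bar at the guard's free edge: 12 mm thick, 100 mm long, parallel to the hinge axis, 164 mm from it; 82 mm of it are free between two bracket arms, and 36 mm lie between its axis and the guard's frame. The axes turn with the guard: -y points from hinge to bar. Shut, it is level with the hinge, 84 mm above the table, outside the base's edge.
- jar_center (a point): Centre of a bystander, a clear sample jar with a red lid, 52 mm in diameter, 72 mm high, standing loose on the table.
- tape_center (a point): Centre of a bystander, a beige tape roll, 62 mm in diameter, 19 mm high, lying loose on the table; it does not belong to the mill.
Things that resemble listed ones, but are neither listed nor needed, are in the scene too. There is more than one size of the part that bears spacer_center; the job needs the middle-sized.

How it is judged (in metres and radians):
On the way, in this order (a step that is already met when the one before it is completed fails the run):
1. the blue spacer is fully home on the spindle, flat to flat, with the rotor not yet on (horizontal distance between spacer_center and spindle_foot below 0.004 m and z of spacer_center in the frame of spindle_foot between 0.008 and 0.014 m and angle between spacer_center's own z axis and vertical below 0.08 rad and angle between the x axis of spacer_center and the x axis of spindle_foot, either way round below 0.25 rad and horizontal distance between rotor_center and spindle_foot above 0.05 m), for 0.2 s.
2. the brass rotor is fully home on top of the spacer, flat to flat, with the guard still open (horizontal distance between each of spacer_center, rotor_center and spindle_foot below 0.004 m and z of spacer_center in the frame of spindle_foot between 0.008 and 0.014 m and angle between each of spacer_center, rotor_center's own z axis and vertical below 0.08 rad and angle between the x axis of each of spacer_center, rotor_center and the x axis of spindle_foot, either way round below 0.25 rad and z of rotor_center in the frame of spindle_foot between 0.03 and 0.036 m and value of joint guard above 1 rad), for 0.2 s.
At the end, for the whole second after the job is handed in: Spacer fully home on the mill base and rotor fully home on the spacer (each within 3 mm of its seated height and 4 mm of the spindle axis, flat to flat within 0.25 rad, level within 0.08 rad), the guard shut within 0.04 rad and at rest (horizontal distance between each of spacer_center, rotor_center and spindle_foot below 0.004 m and z of spacer_center in the frame of spindle_foot between 0.008 and 0.014 m and angle between each of spacer_center, rotor_center's own z axis and vertical below 0.08 rad and angle between the x axis of each of spacer_center, rotor_center and the x axis of spindle_foot, either way round below 0.25 rad and z of rotor_center in the frame of spindle_foot between 0.03 and 0.036 m and value of joint guard below 0.04 rad and not (velocity of joint guard above 0.1 rad/s) and velocity of joint guard above -0.1 rad/s); the robot touches nothing.
It fails at once if the guard falls or is slammed (it closes faster than 2.5 rad/s) (velocity of joint guard below -2.5 rad/s).
It fails at once if the sample jar is moved (more than 25 mm) (distance of jar_center from where it was at the start of the episode above 0.025 m).
It fails at once if the tape roll is moved (more than 25 mm) (distance of tape_center from where it was at the start of the episode above 0.025 m).
It also fails if it takes over 72 s, if anything falls off the work surface, if the arm or the gripper's body presses on something with over 40 N, if the wrist force passes 120 N, or if a joint passes its speed limit or range.

ROBOT

A 6-joint arm with a two-finger parallel gripper is mounted at the origin on a cart in front of the work surface, level with it; the furniture and walls round the work are solid. World frame = base frame: x ahead of the robot, y to its left, z up, the work surface at z = 0. Lengths are in m, angles in degrees, forces in N, time in s.
With the tool pointing down it reaches from about 0.15 to 0.775 m from the base axis. Payload 6.1 kg.
Tool frame: the origin (TCP) lies where the fingers leave the gripper's body, on its centre line; the fingertips stand 73 mm ahead of it and the grasp point (between the pads) lies 54 mm ahead of it (env.nose_length is the distance from the TCP to the fingertips, in m); z points along the fingers, y is the line along which they close (so a half turn about z gives the same grasp; the last joint's range is limited). The gripper opens to 85 mm and grips with 20 to 120 N. Pads are 22 mm wide; open, the fingers measure 114 mm over their backs; the gripper's body (76 mm by 85 mm) begins 54 mm behind the grasp point. The pads swing forward as they close: fully open they stand 13 mm farther back than shut.
Start: joints at [67.666, 7.208, -2.269, 80.523, 0, 90], TCP at [0.199, 0.486, 0.304] pointing down, gripper open.
Joint ranges: [-155.77, 155.77], [-54.66, 111.73], [-72.52, 77.12], [-102.08, 115.82], [-83.92, 84.16], [-180, 180]. Speed limits (degrees/s): [136.94, 136.94, 172.46, 180, 180, 180].

INTERFACE

Orientations are given as a 3x3 rotation matrix whose columns are the frame's x, y, z axes.
In Python, from station import sensors, optics, env gives the robot as it stands.
- The arm moves only by the tool apply_moves, never from a script. Its argument "motion" is one flat list of numbers, 7 for each row, row after row: the gripper's target within -1 to 1 (fully open at 1, half-way at 0, shut at -1), then the shift along the tool's x, y, z in mm, then the turn, a rotation vector about the tool's x, y, z in degrees. In form: [grip, tx, ty, tz, rx, ry, rz, grip, tx, ty, tz, rx, ry, rz, ...]. A call has 1 to 8 rows; each row is the pose to reach, as a shift and turn from the pose commanded when the call began, along the tool's axes at that moment; what a row does not reach only later rows make up. A row lasts 1/8 s, in which the tool goes at most 62.5 mm and 10.7 degrees, less where a joint would pass 70% of its speed; a pose out of reach is approached as far as the arm can. A call with a gripper value outside its range is refused whole. The fingers move at their own pace and stop on an object; "grip_force" is the grip in N (left out, the last holds). Time passes only in rows, so rows that repeat a pose let the fingers close. It gives the time, the measured TCP pose, the force, the opening and the grip force at its end, in the units of the state.
- sensors.state(): the state, without advancing time (a new reading comes with each control period).
- optics.grab_frame(name): name is "scene" or "top" or "wrist"; returns the picture (420x560x3 uint8, red, green, blue); there is no depth.
- optics.camera_model(name): a dict with "vfov" (degrees; the focal length in pixels is half the picture's height over the tangent of half this angle, whatever the lens; pixels are square), "cx", "cy" (the principal point, pixels), "position" and "orientation" of the camera in the world; the wrist camera has in their place "mount" (4x4, takes a point from camera to tool coordinates, whose origin is the TCP and whose axes are the flange's). Camera axes: x right, y up, looking along -z (the intrinsics and any distortion apply to the point x, -y, -z); pixel columns grow to the right and rows downward; lengths in m; the calibration is good to about 2 mm. A picture is of the moment at which its call begins: read the wrist's pose just before it. camera_model takes no time and is no camera call.
- env.sign_off(): hands the job in; it is judged then, once.
The state is a dict: "time": time; "q": joint angles; "qd": joint speeds; "effort": joint torques, N m; "eef_pos": TCP position; "ee_rot": TCP orientation; "wrist_force": force on the tool from outside, world axes, zero at the start; "moment": the same for the moment, N m; "grip_width": opening from 0.0 (shut) to 1.0 (fully open); "grip_force": force on a finger pad.
Only numpy, scipy, OpenCV 4.12 (cv2) and the standard library are available. Lean on these libraries where they do the work, as an engineer would, in place of code of your own. Each camera call takes 0.05 s, during which the arm holds its last target. There are 200 camera calls.

## Working session

There is one attempt and no reset: what is moved stays moved. The work goes in short steps, Python scripts to look and compute and a tool call to move; the robot and the scene stay as the last step left them, time stands still between calls to the robot, and variables do not carry over. Pictures are saved under pics/ and viewed, at most 10 in all, crops included, and the job is handed in when it is done.

Besides the shell and the picture viewer there is one more tool, called after ">>>" as a command line: name --argument value ..., lists and objects as JSON in quotes. apply_moves: Moves the arm, as the interface text tells. Its arguments: {"type":"object","properties":{"motion":{"type":"array"},"grip_force":{"type":"number"}},"required":["motion"]}

```bash
ls; mkdir -p pics; python3 - <<'E'
from station import sensors, optics, env
import cv2,json
for n in("scene","top"):
    im=optics.grab_frame(n); cv2.imwrite(f"pics/{n}0.png",im[:,:,::-1])
    print(n,optics.camera_model(n))
print(optics.camera_model("wrist")); s=sensors.state(); print(s)
a=cv2.imread("pics/top0.png"); cv2.imwrite("pics/top0b.png",cv2.resize(a,(800,600),interpolation=cv2.INTER_CUBIC))
a=cv2.imread("pics/scene0.png"); cv2.imwrite("pics/scene0b.png",cv2.resize(a,(800,600),interpolation=cv2.INTER_CUBIC))
E
```

```text
pics
scene {'vfov': 51.383787603079924, 'cx': 281.30639678861445, 'cy': 208.71520124174683, 'position': array([ 0.25723647, -0.77276857,  0.72707379]), 'orientation': array([[ 0.91321575,  0.25479208, -0.31799054],
       [-0.40746226,  0.57750086, -0.70743711],
       [ 0.00339044,  0.77561186,  0.63120104]])}
top {'vfov': 57.9185885650033, 'cx': 278.57623846657737, 'cy': 207.4175561456389, 'position': array([ 0.40540687, -0.07026678,  1.12096033]), 'orientation': array([[-2.58659422e-03,  9.88416806e-01, -1.51741643e-01],
       [-9.99913337e-01, -5.97668881e-04,  1.31514596e-02],
       [ 1.29084324e-02,  1.51762510e-01,  9.88332693e-01]])}
{'vfov': 67.7311361957252, 'cx': 280.9957675179937, 'cy': 208.23323787147532, 'mount': array([[-9.87923552e-04,  9.49377871e-01,  3.14134814e-01,
         8.10473325e-02],
       [ 9.99999448e-01,  1.04994261e-03, -2.82339796e-05,
         4.89284625e-05],
       [-3.56628243e-04,  3.14134613e-01, -9.49378385e-01,
        -6.85394041e-02],
       [ 0.00000000e+00,  0.00000000e+00,  0.00000000e+00,
         1.00000000e+00]])}
{'time': 0.1, 'q': array([ 6.76658425e+01,  7.23885460e+00, -2.32009212e+00,  8.05226603e+01,
        8.18035379e-04,  9.00004867e+01]), 'qd': array([-0.0955064 , -0.04843188,  0.13202951,  0.07971241, -0.0044862 ,
        0.04475083]), 'effort': array([-4.61299733e-04, -4.36907351e+01,  3.53602839e+01,  1.36676605e-02,
        1.55620755e-04,  1.21923131e-05]), 'eef_pos': array([0.19940562, 0.48538509, 0.30320093]), 'ee_rot': array([[-9.24980102e-01,  3.80015137e-01, -5.54455335e-04],
       [ 3.80015541e-01,  9.24979171e-01, -1.31203810e-03],
       [ 1.42652983e-05, -1.42431078e-03, -9.99998986e-01]]), 'wrist_force': array([ 0.22830219,  0.28838129, -0.33815917]), 'moment': array([-0.05369292,  0.03138668,  0.03534509]), 'grip_force': 0.0, 'grip_width': 1.000861401403668}
```

View pics/top0b.png

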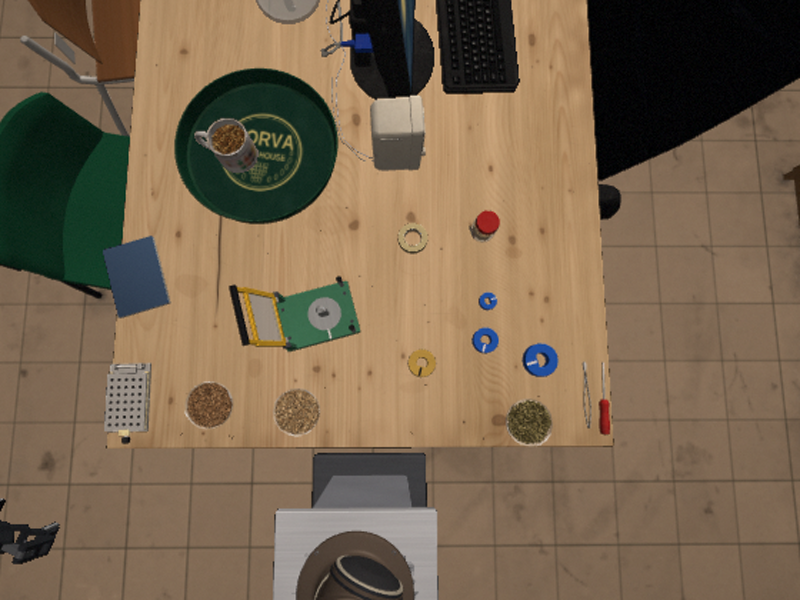

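View pics/scene0b.png

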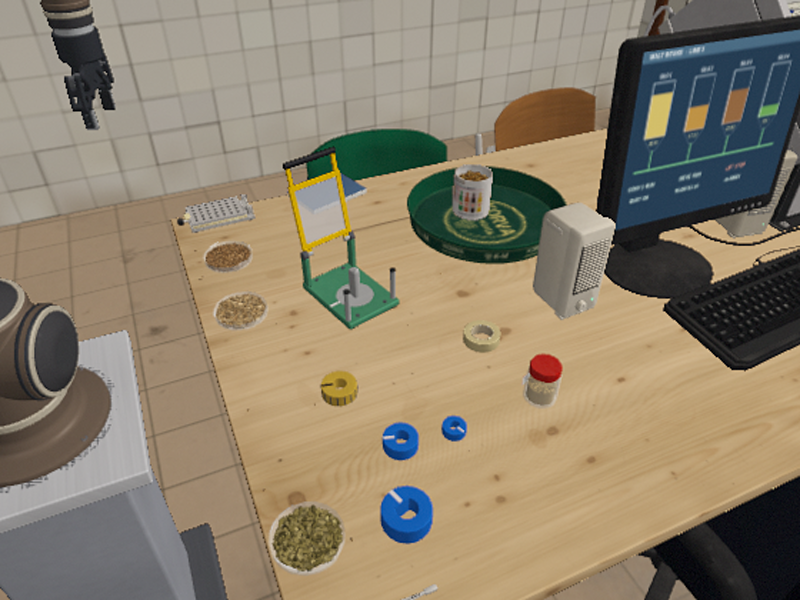

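The top view shows the mill at about (322,315) in the enlarged picture. Its white line points toward the robot, and the hinge and guard are on the left (+y). The middle blue spacer is at (485,340), the rotor at (421,362), the tape at (413,238) and the jar at (487,224).

```bash
cat > h.py <<'E'
import numpy as np, cv2
from station import sensors, optics, env
from scipy.spatial.transform import Rotation as R
def cam(name,s=None):
    m=optics.camera_model(name); f=210/np.tan(np.radians(m['vfov']/2))
    if 'mount' in m:
        s=s or sensors.state(); T=np.eye(4);T[:3,:3]=s['ee_rot'];T[:3,3]=s['eef_pos'];T=T@np.array(m['mount'])
        P,O=T[:3,3],T[:3,:3]
    else: P,O=np.array(m['position']),np.array(m['orientation'])
    return f,m['cx'],m['cy'],P,O
def unproj(c,u,v,z):
    f,cx,cy,P,O=c; d=O@np.array([(u-cx)/f,-(v-cy)/f,-1]); return P+d*(z-P[2])/d[2]
def proj(c,p):
    f,cx,cy,P,O=c; q=O.T@(np.asarray(p,float)-P); return np.array([cx+f*q[0]/-q[2],cy-f*q[1]/-q[2]])
def snap(name,fn=None):
    s=sensors.state(); im=optics.grab_frame(name)
    if fn: cv2.imwrite(fn,im[:,:,::-1])
    return cam(name,s),im
def tool_delta(s,pos,rot):
    "shift mm and rotvec deg from pose s to target, tool axes"
    A=s['ee_rot']; return np.round(A.T@(np.asarray(pos)-s['eef_pos'])*1e3,1), np.round(R.from_matrix(A.T@rot).as_rotvec(degrees=True),1)
def down(yaw):
    "tool down, tool x at yaw deg in world"
    a=np.radians(yaw); x=np.array([np.cos(a),np.sin(a),0]); z=np.array([0,0,-1.]); return np.stack([x,np.cross(z,x),z],1)
E
python3 - <<'E'
from h import *
c=cam('top')
for n,u,v,z in [('spacer',485,340,.022),('rotor',421,362,.022),('spintop',321,308,.074),('line',329,335,.018),('tape',413,238,.019),('jar',487,222,.072),('small',488,301,.015),('big',540,360,.028),('bartop',234,287,.24),('barbot',246,345,.24)]:
    print(n,unproj(c,u*.7,v*.7,z).round(3))
s=sensors.state();print(s['eef_pos'],tool_delta(s,[.32,-.15,.25],down(180)))
E
```

```text
spacer [ 0.484 -0.261  0.022]
rotor [ 0.44  -0.131  0.022]
spintop [0.543 0.065 0.074]
line [0.495 0.055 0.018]
tape [ 0.698 -0.117  0.019]
jar [ 0.717 -0.263  0.072]
small [ 0.565 -0.271  0.015]
big [ 0.443 -0.37   0.028]
bartop [0.556 0.187 0.24 ]
barbot [0.461 0.164 0.24 ]
[0.19940562 0.48538509 0.30320093] (array([-353. , -541.8,   54. ]), array([ -0.1,  -0. , -22.3]))
```

>>> apply_moves --motion '[1,-240,-318,0,0,0,-11,1,-240,-318,0,0,0,-22,1,-240,-318,0,0,0,-22,1,-240,-318,0,0,0,-22,1,-240,-318,0,0,0,-22,1,-240,-318,0,0,0,-22,1,-320,-322,10,0,0,-22,1,-405,-326,23,0,0,-22]'

```text
time: 1.1
eef_pos: [0.3994, 0.0561, 0.2895]
ee_rot: [[-1.0, 0.008, 0.002], [0.008, 1.0, 0.001], [-0.002, 0.001, -1.0]]
wrist_force: [0.3, 1.1, 0.8]
grip_width: 1.0
grip_force: 0.0
```

>>> apply_moves --motion '[1,0,0,0,0,0,0,1,0,0,0,0,0,0,1,0,0,0,0,0,0]'

```text
time: 1.48
eef_pos: [0.3978, 0.0587, 0.2892]
ee_rot: [[-1.0, 0.004, 0.0], [0.004, 1.0, 0.0], [-0.0, 0.0, -1.0]]
wrist_force: [-0.8, 0.9, 1.0]
grip_width: 1.002
grip_force: 0.0
```

```bash
python3 - <<'E'
from h import *
s=sensors.state();print(s['time'],s['eef_pos'],s['ee_rot'][:,0])
c,im=snap('wrist','pics/w1.png')
cv2.imwrite('pics/w1b.png',cv2.resize(im[:,:,::-1],(800,600),interpolation=cv2.INTER_CUBIC))
E
```

```text
1.475 [0.39782826 0.05873806 0.28922806] [-9.99990338e-01  4.39551302e-03 -5.79178058e-05]
```

View pics/w1b.png

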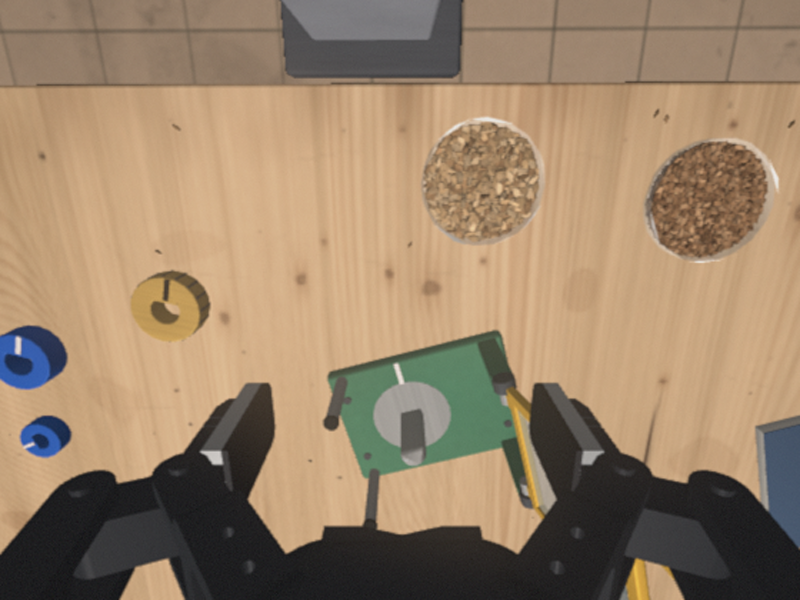

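The wrist view shows the spindle disc centred near (412,413) in the enlarged picture, with the white line at (396,365)–(403,383). The rotor is at about (170,307) with its black line at the top. I'll crop the mill and fit its pose.

```bash
python3 - <<'E'
import cv2
a=cv2.imread('pics/w1.png'); b=a[222:342,220:380]; cv2.imwrite('pics/w1c.png',cv2.resize(b,(800,600),interpolation=cv2.INTER_CUBIC))
E
```

```text
(no output)
```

View pics/w1c.png

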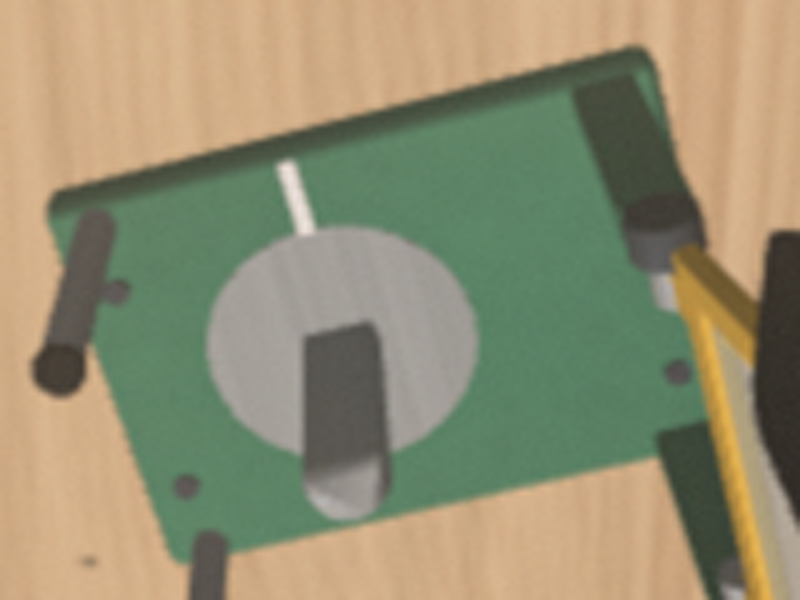

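```bash
cat > mill.py <<'E'
from h import *
from scipy.optimize import least_squares
s=dict(eef_pos=np.array([0.39782826,0.05873806,0.28922806]))
s['ee_rot']=R.from_euler('z',-np.degrees(np.arctan2(4.3955e-3,1)),degrees=True).as_matrix()@down(180)
c=cam('wrist',s)
px=lambda a,b:np.array([220+a/5,222+b/5])
pts=[((-56,-62,18),(54,212)),((56,-62,18),(176,567)),((0,0,18),(342,341)),((-49,-49,81),(60,366))]
def w(p,m): 
    a=p[2]; return np.array([p[0]+np.cos(a)*m[0]/1e3-np.sin(a)*m[1]/1e3,p[1]+np.sin(a)*m[0]/1e3+np.cos(a)*m[1]/1e3,m[2]/1e3])
f=lambda p:np.concatenate([proj(c,w(p,m))-px(*q) for m,q in pts])
if __name__=='__main__':
    r=least_squares(f,[.54,.06,.2]); print(r.x,np.degrees(r.x[2]),r.fun.round(2))
    for q in [(287,163),(305,235)]: print(unproj(c,*px(*q),.018))
    for m in [(0,0,74),(10,0,74),(-50,78,92),(50,-62,18)]: print(m,((proj(c,w(r.x,m))-[220,222])*5).round(0))
E
python3 mill.py
python3 - <<'E'
from h import *
s=sensors.state();print(s['time'],tool_delta(s,[.45,-.20,.19],down(180)))
E
```

```text
[0.53753884 0.06902363 0.25863807] 14.818869572667372 [-2.22 -1.2  -0.22  0.87  1.24  0.03  1.03  0.45]
[0.48802208 0.05414383 0.018     ]
[0.50754407 0.05836878 0.018     ]
(0, 0, 74) [355. 487.]
(10, 0, 74) [367. 524.]
(-50, 78, 92) [686. 248.]
(50, -62, 18) [168. 553.]
1.525 (array([ -53.2, -258.7,   99.3]), array([ 0. ,  0. , -0.2]))
```

>>> apply_moves --motion '[1,-53,-259,99,0,0,0,1,-53,-259,99,0,0,0,1,-53,-259,99,0,0,0,1,-53,-259,99,0,0,0,1,-53,-259,99,0,0,0,1,-53,-259,99,0,0,0,1,-53,-259,99,0,0,0,1,-53,-259,99,0,0,0]'

```text
time: 2.52
eef_pos: [0.4503, -0.1999, 0.1909]
ee_rot: [[-1.0, 0.004, 0.001], [0.004, 1.0, -0.0], [-0.001, -0.0, -1.0]]
wrist_force: [-0.1, -0.1, 0.1]
grip_width: 1.002
grip_force: 0.0
```

```bash
python3 - <<'E'
from h import *
s=sensors.state();print(s['time'],s['eef_pos'],s['qd'].round(2))
c,im=snap('wrist','pics/w2.png')
print(repr(s['eef_pos']),repr(s['ee_rot']))
cv2.imwrite('pics/w2b.png',cv2.resize(im[:,:,::-1],(800,600),interpolation=cv2.INTER_CUBIC))
E
```

```text
2.525 [ 0.45025762 -0.19991965  0.19089365] [-0.1   0.08  0.1  -0.22 -0.02 -0.17]
array([ 0.45025762, -0.19991965,  0.19089365]) array([[-9.99992143e-01,  3.76843874e-03,  1.23001642e-03],
       [ 3.76798710e-03,  9.99992833e-01, -3.69296373e-04],
       [-1.23139927e-03, -3.64658786e-04, -9.99999175e-01]])
```

View pics/w2b.png

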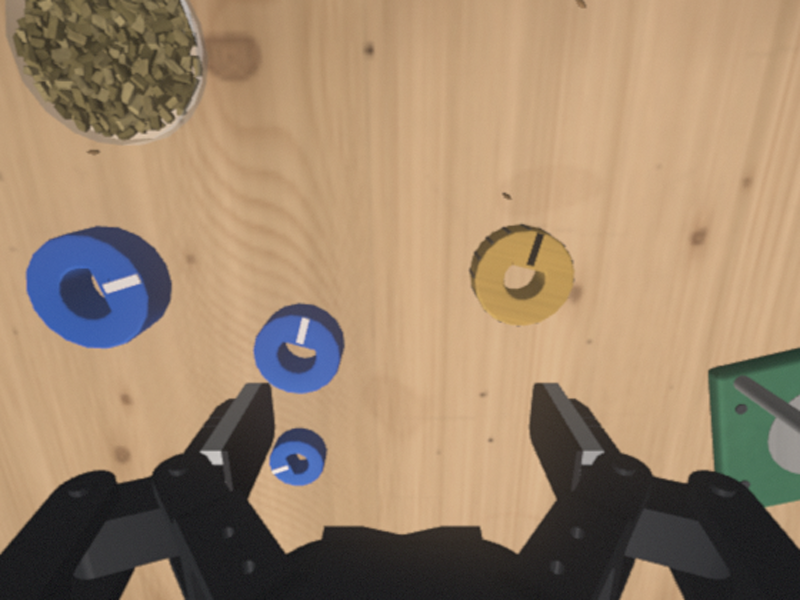

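Spacer is at about (298,353) with its white line from (305,319) to (300,343). The rotor top is centred at about (524,277) with its black line from (540,235) to (530,265). I'll fit the top ellipses with image code.

```bash
python3 - <<'E'
from h import *
s=dict(eef_pos=np.array([ 0.45025762, -0.19991965,  0.19089365]),ee_rot=np.array([[-9.99992143e-01,  3.76843874e-03,  1.23001642e-03],[ 3.76798710e-03,  9.99992833e-01, -3.69296373e-04],[-1.23139927e-03, -3.64658786e-04, -9.99999175e-01]]))
c=cam('wrist',s)
im=cv2.imread('pics/w2.png'); hsv=cv2.cvtColor(im,cv2.COLOR_BGR2HSV)
for n,box,lo,hi in [('sp',(175,208,243,278),(100,90,130),(125,255,255)),('ro',(325,152,406,232),(15,110,140),(30,255,255))]:
    x0,y0,x1,y1=box; h=hsv[y0:y1,x0:x1]; m=cv2.inRange(h,lo,hi)
    cn=max(cv2.findContours(m,cv2.RETR_EXTERNAL,cv2.CHAIN_APPROX_NONE)[0],key=cv2.contourArea)
    W=np.array([unproj(c,p[0][0]+x0,p[0][1]+y0,.022)[:2] for p in cv2.convexHull(cn)],np.float32)
    (cc,r)=cv2.minEnclosingCircle(W); print(n,cc,r,'ellipse px',cv2.fitEllipse(cv2.convexHull(cn)))
    if n=='sp': l=(h[:,:,1]<70)&(h[:,:,2]>160)
    else: l=(h[:,:,2]<70)
    ys,xs=np.nonzero(l); 
    P=np.array([unproj(c,x+x0,y+y0,.022)[:2] for x,y in zip(xs,ys)])
    k=(np.linalg.norm(P-cc,axis=1)<.025)&(np.linalg.norm(P-cc,axis=1)>.008)
    k&=P[:,0]<cc[0]; P=P[k]; print(len(P),P.mean(0),'flat dir yaw(-x):',np.degrees(np.arctan2(*(P.mean(0)-cc)[::-1])))
    print(hsv[int(y0+5)::8,(x0+x1)//2].tolist())
    m2=np.dstack([m]*3); m2[l]=(0,0,255); cv2.imwrite(f'pics/m_{n}.png',cv2.resize(np.hstack([m2,im[y0:y1,x0:x1]]),None,fx=4,fy=4))
for n,a,b,o in [('sp',(305,319),(300,343),(298,353)),('ro',(540,235),(530,265),(524,277))]:
    A,B=[unproj(c,*(np.array(q)*.7),.022)[:2] for q in(a,b)]; d=A-B; print(n,A,B,np.degrees(np.arctan2(d[1],d[0])))
E
```

```text
sp (0.4829092025756836, -0.26141709089279175) 0.02502579055726528 ellipse px ((32.32738494873047, 39.34558868408203), (53.082454681396484, 60.12301254272461), 108.41683959960938)
112 [ 0.46795797 -0.25655037] flat dir yaw(-x): 161.96961435592496
[[120, 58, 92], [113, 122, 136], [114, 71, 187], [13, 18, 227], [15, 92, 196], [117, 82, 93], [112, 129, 134], [111, 150, 184], [15, 93, 197], [15, 89, 195], [16, 91, 197], [114, 103, 89], [111, 147, 153], [117, 79, 180], [115, 104, 88], [110, 151, 189], [16, 93, 202], [16, 93, 201], [16, 97, 198], [16, 94, 199], [16, 90, 202], [16, 91, 200], [150, 8, 31], [150, 26, 29], [0, 0, 26], [100, 26, 30]]
ro (0.438016414642334, -0.13222065567970276) 0.02751479297876358 ellipse px ((41.70514678955078, 42.47675704956055), (64.33299255371094, 71.0758285522461), 60.31209945678711)
58 [ 0.4210783 -0.1277479] flat dir yaw(-x): 165.20785717916596
[[17, 76, 84], [19, 139, 187], [19, 138, 190], [19, 137, 193], [16, 91, 205], [15, 93, 204], [18, 120, 104], [19, 137, 188], [19, 136, 190], [16, 90, 209], [16, 92, 209], [15, 90, 210], [16, 91, 210], [16, 91, 208], [15, 91, 210], [16, 92, 208], [15, 90, 213], [15, 90, 213], [15, 91, 213], [15, 92, 210], [15, 94, 207], [15, 94, 206], [15, 92, 207], [15, 90, 210], [16, 91, 210], [15, 92, 206], [15, 90, 207], [15, 91, 210], [15, 90, 204], [17, 42, 43], [20, 20, 39], [170, 26, 30], [15, 18, 29]]
sp [ 0.46069037 -0.25468794] [ 0.47555513 -0.25866667] 165.01534444383057
ro [ 0.41321233 -0.12554536] [ 0.42969817 -0.12947308] 166.5992077181978
```

>>> apply_moves --motion '[1,-33,-61,40,0,0,10,1,-33,-61,71,0,0,16.5,1,-33,-61,85,0,0,16.5,1,-33,-61,117,0,0,16.5,1,-33,-61,117,0,0,16.5,1,-33,-61,117,0,0,16.5]'

```text
time: 3.32
eef_pos: [0.4832, -0.2619, 0.0747]
ee_rot: [[-0.958, 0.288, 0.001], [0.288, 0.958, -0.001], [-0.001, -0.0, -1.0]]
wrist_force: [0.2, -0.7, 0.0]
grip_width: 1.005
grip_force: 0.0
```

>>> apply_moves --motion '[-1,0,0,0,0,0,0,-1,0,0,0,0,0,0,-1,0,0,0,0,0,0,-1,0,0,0,0,0,0,-1,0,0,0,0,0,0,-1,0,0,0,0,0,0]' --grip_force 40

```text
time: 4.08
eef_pos: [0.4833, -0.2626, 0.0746]
ee_rot: [[-0.957, 0.289, 0.002], [0.289, 0.957, -0.001], [-0.002, -0.0, -1.0]]
wrist_force: [-1.7, 1.3, 7.5]
grip_width: 0.595
grip_force: 41.2
```

>>> apply_moves --motion '[-1,0,0,-50,0,0,0,-1,0,0,-90,0,0,0,-1,142,252,-155,0,0,-10,-1,142,252,-155,0,0,-20,-1,142,252,-155,0,0,-30,-1,142,252,-155,0,0,-30,-1,142,252,-155,0,0,-30,-1,142,252,-155,0,0,-30]'

```text
time: 5.08
eef_pos: [0.4194, 0.0223, 0.2294]
ee_rot: [[-0.973, -0.233, 0.002], [-0.233, 0.973, 0.0], [-0.002, -0.0, -1.0]]
wrist_force: [0.7, -1.3, -1.8]
grip_width: 0.591
grip_force: 42.5
```

>>> apply_moves --motion '[-1,0,0,0,0,0,0,-1,0,0,0,0,0,0]'

```text
time: 5.32
eef_pos: [0.4199, 0.0191, 0.2277]
ee_rot: [[-0.974, -0.226, -0.0], [-0.226, 0.974, -0.0], [0.001, -0.0, -1.0]]
wrist_force: [0.8, -0.5, -1.0]
grip_width: 0.594
grip_force: 42.5
```

```bash
python3 - <<'E'
from h import *
import pickle
s=sensors.state();print(s['time'],s['eef_pos'],s['grip_width'],s['qd'].round(1))
c,im=snap('wrist','pics/w3.png'); pickle.dump(s,open('s3.pkl','wb'))
o=proj(c,[.5375,.069,.045]);print(o)
cv2.imwrite('pics/w3b.png',cv2.resize(im[:,:,::-1][120:390,80:440],(800,600),interpolation=cv2.INTER_CUBIC))
E
```

```text
5.325 [0.41986731 0.01912553 0.22773954] 0.5935732464237132 [-0.4  0.2  0.   0.1  0.   0.1]
[303.55258634 329.3014906 ]
```

View pics/w3b.png

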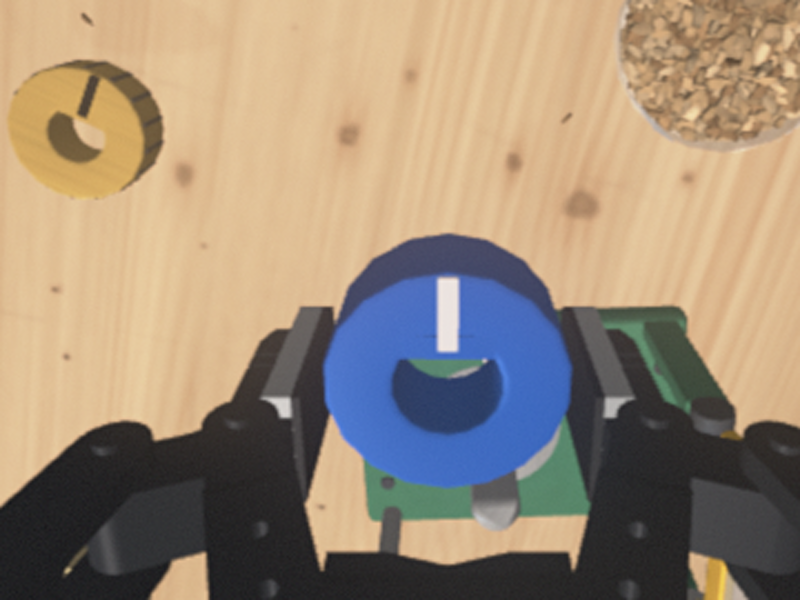

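The held spacer's white line is vertical in the picture at crop x=448, so its flat lies exactly along tool x. The base's far edge runs from about (370,518) to (590,513), and the spindle tip spans x 474–518 with its bottom at y≈528. I'll refit the mill pose using both images.

```bash
cat > fit.py <<'E'
from mill import *
import pickle
s3=pickle.load(open('s3.pkl','rb')); c3=cam('wrist',s3)
q3=lambda a,b:np.array([80+a/2.2222,120+b/2.2222])
def ext(cc,p,rows):  # spindle top silhouette extents
    a=np.linspace(0,2*np.pi,72); P=[]
    for r,z in((7.8,74),(10,70)):
        P+=[proj(cc,w(p,(max(r*np.cos(t),-5.5),r*np.sin(t),z))) for t in a]
    P=np.array(P); return np.array([P[:,0].min(),P[:,0].max(),P[:,1].max()])
def res(p):
    r=[f(p)]
    r.append(proj(c3,w(p,(56,-62,18)))-q3(367,519))
    # far edge heights at crop x=590
    A=proj(c3,w(p,(56,-62,18)));B=proj(c3,w(p,(56,40,18)));g=q3(590,513);t=(g[0]-A[0])/(B[0]-A[0]);r.append([A[1]+t*(B[1]-A[1])-g[1]])
    A=proj(c3,w(p,(-56,20,18)));B=proj(c3,w(p,(-56,80,18)));g=q3(640,321);t=(g[0]-A[0])/(B[0]-A[0]);r.append([.5*(A[1]+t*(B[1]-A[1])-g[1])])
    r.append(ext(c,p,0)-np.array([220+304/5,220+388/5,222+520/5]))
    r.append(ext(c3,p,0)-np.array([q3(473,0)[0],q3(519,0)[0],q3(0,528)[1]]))
    return np.concatenate(r)
r=least_squares(res,[.5375,.069,.25],loss='soft_l1'); print(r.x,np.degrees(r.x[2])); print(res(r.x).round(1))
# held ring centre in tool frame
A=s3['ee_rot']
best=least_squares(lambda x:np.array([ (lambda P:[P[:,0].min(),P[:,0].max(),P[:,1].min(),P[:,1].max()])(np.array([proj(c3,s3['eef_pos']+A@np.array([x[0]+.026*np.cos(t),x[1]+.026*np.sin(t),x[2]])) for t in np.linspace(0,6.283,90)]))]).ravel()-np.array([q3(325,0)[0],q3(571,0)[0],q3(0,273)[1],q3(0,487)[1]]),[0,0,.0527]); print('ring top in tool',best.x,best.fun.round(1))
E
python3 fit.py
```

```text
[0.53717699 0.06760859 0.25798801] 14.78162424914439
[-3.4 -1.6 -1.4  0.6  0.1 -0.3 -0.4  0.1  0.1  1.9  2.1 -1.3 -0.4  1.1
 -1.   0.   1.7  0.6]
ring top in tool [-0.0032208   0.0004403   0.05819864] [-0.1  0.1  0.1 -0.2]
```

>>> apply_moves --motion '[-1,-125,20,20,0,0,-1.3,-1,-125,20,40,0,0,-1.3,-1,-125,20,63,0,0,-1.3,-1,-125,20,63,0,0,-1.3,-1,-125,20,63,0,0,-1.3,-1,-125,20,63,0,0,-1.3]'

```text
time: 6.12
eef_pos: [0.5371, 0.0674, 0.1666]
ee_rot: [[-0.969, -0.249, 0.002], [-0.249, 0.969, 0.0], [-0.002, -0.0, -1.0]]
wrist_force: [0.5, 0.4, -0.4]
grip_width: 0.589
grip_force: 42.5
```

```bash
python3 - <<'E'
from h import *
s=sensors.state();print(s['time'],s['eef_pos'],s['wrist_force'],np.degrees(np.arctan2(-s['ee_rot'][1,0],-s['ee_rot'][0,0])))
print(tool_delta(s,[.5375,.0667,.165],down(194.3)))
E
```

```text
6.125 [0.5370614  0.06737744 0.16660218] [ 0.52310841  0.44906384 -0.38837781] 14.414049390187369
(array([-0.3, -0.8,  1.6]), array([-0. ,  0.1,  0.1]))
```

>>> apply_moves --motion '[-1,0,-0.5,8,0,0,0,-1,0,-0.5,14,0,0,0,-1,0,-0.5,18,0,0,0,-1,0,-0.5,21,0,0,0,-1,0,-0.5,24,0,0,0,-1,0,-0.5,24,0,0,0]'

```text
time: 6.88
eef_pos: [0.5374, 0.0674, 0.1409]
ee_rot: [[-0.968, -0.25, 0.0], [-0.25, 0.968, -0.0], [-0.0, -0.0, -1.0]]
wrist_force: [1.7, -0.3, -2.2]
grip_width: 0.591
grip_force: 42.4
```

>>> apply_moves --motion '[-1,0,0,10,0,0,0,-1,0,0,20,0,0,0,-1,0,0,30,0,0,0,-1,0,0,38,0,0,0,-1,0,0,44,0,0,0,-1,0,0,48,0,0,0,-1,0,0,48,0,0,0,-1,0,0,48,0,0,0]'

```text
time: 7.88
eef_pos: [0.5374, 0.0674, 0.0927]
ee_rot: [[-0.968, -0.25, 0.0], [-0.25, 0.968, -0.0], [-0.0, -0.0, -1.0]]
wrist_force: [5.6, -2.0, -2.7]
grip_width: 0.594
grip_force: 42.3
```

>>> apply_moves --motion '[1,0,0,0,0,0,0,1,0,0,0,0,0,0,1,0,0,0,0,0,0,1,0,0,0,0,0,0,1,0,0,-50,0,0,0,1,0,0,-100,0,0,0,1,0,0,-100,0,0,0]'

```text
time: 8.75
eef_pos: [0.5391, 0.0678, 0.1974]
ee_rot: [[-0.968, -0.25, 0.008], [-0.25, 0.968, 0.001], [-0.008, -0.001, -1.0]]
wrist_force: [0.2, 1.0, -0.7]
grip_width: 1.001
grip_force: 0.0
```

>>> apply_moves --motion '[1,146,-168,0,0,0,10,1,146,-168,0,0,0,20,1,146,-168,0,0,0,28.5,1,146,-168,0,0,0,28.5,1,146,-168,40,0,0,28.5,1,146,-168,60,0,0,28.5,1,146,-168,60,0,0,28.5]'

```text
time: 9.62
eef_pos: [0.436, -0.1314, 0.1309]
ee_rot: [[-0.97, 0.243, -0.004], [0.243, 0.97, 0.001], [0.004, 0.0, -1.0]]
wrist_force: [0.2, 0.3, 1.0]
grip_width: 1.002
grip_force: 0.0
```

```bash
python3 - <<'E'
from h import *
s=sensors.state();print(s['time'],s['eef_pos'])
print(tool_delta(s,[.438,-.1322,.075],down(166)))
c,im=snap('wrist','pics/w4.png')
print(proj(c,[.538,.067,.04]))
cv2.imwrite('pics/w4b.png',cv2.resize(im[:,:,::-1],(800,600),interpolation=cv2.INTER_CUBIC))
c,im=snap('top','pics/t4.png'); u,v=proj(c,[.538,.067,.05]).astype(int)
cv2.imwrite('pics/t4b.png',cv2.resize(im[v-36:v+36,u-48:u+48,::-1],(800,600),interpolation=cv2.INTER_CUBIC))
E
```

```text
9.625 [ 0.43601124 -0.1313639   0.13090096]
(array([-2.4, -0.3, 55.9]), array([ 0. , -0.3, -0.1]))
[633.50138705 330.37214967]
```

View pics/t4b.png

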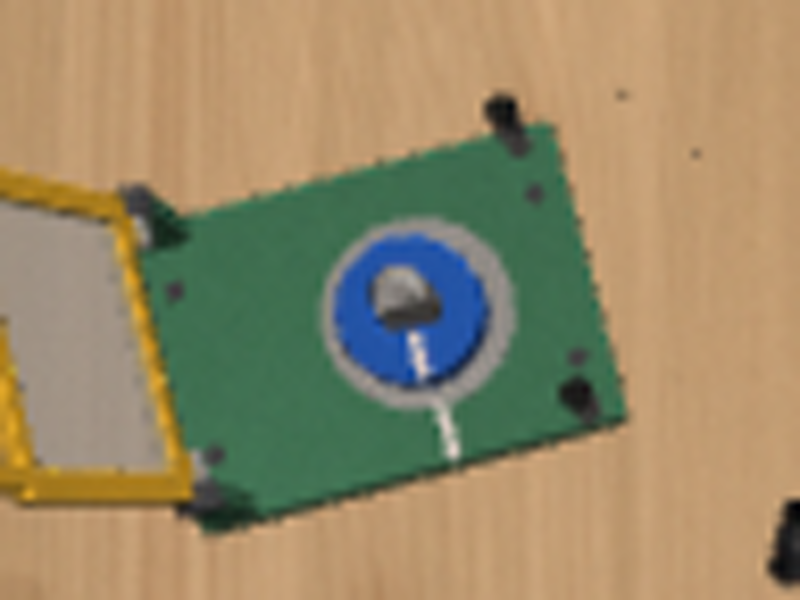

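The top view shows the spacer seated on the spindle with its white line collinear with the base line. Next is the rotor.

>>> apply_moves --motion '[1,0,0,30,0,0,0,1,0,0,57,0,0,0,1,0,0,57,0,0,0,1,0,0,57,0,0,0]'

```text
time: 10.22
eef_pos: [0.4385, -0.1318, 0.0774]
ee_rot: [[-0.97, 0.242, 0.002], [0.242, 0.97, -0.0], [-0.002, -0.0, -1.0]]
wrist_force: [0.9, 0.2, -0.4]
grip_width: 0.997
grip_force: 0.0
```

>>> apply_moves --motion '[-1,0,0,0,0,0,0,-1,0,0,0,0,0,0,-1,0,0,0,0,0,0,-1,0,0,0,0,0,0,-1,0,0,0,0,0,0]' --grip_force 50

```text
time: 10.85
eef_pos: [0.4384, -0.1318, 0.0776]
ee_rot: [[-0.97, 0.242, 0.002], [0.242, 0.97, -0.0], [-0.002, 0.0, -1.0]]
wrist_force: [-2.7, 1.7, 9.6]
grip_width: 0.636
grip_force: 51.8
```

>>> apply_moves --motion '[-1,0,0,-50,0,0,0,-1,0,0,-100,0,0,0,-1,55,143,-172,0,0,-10,-1,55,143,-172,0,0,-20,-1,55,143,-172,0,0,-28.3,-1,55,143,-172,0,0,-28.3,-1,55,143,-172,0,0,-28.3]'

```text
time: 11.72
eef_pos: [0.4189, 0.0202, 0.2479]
ee_rot: [[-0.969, -0.246, 0.0], [-0.246, 0.969, -0.0], [0.0, -0.0, -1.0]]
wrist_force: [0.3, 0.2, -1.0]
grip_width: 0.634
grip_force: 54.4
```

```bash
python3 - <<'E'
from h import *
import pickle
s=sensors.state();print(s['time'],s['eef_pos'],s['grip_width'],s['qd'].round(1))
c,im=snap('wrist','pics/w5.png')
cv2.imwrite('pics/w5b.png',cv2.resize(im[:,:,::-1][120:390,80:440],(800,600),interpolation=cv2.INTER_CUBIC))
E
```

```text
11.725 [0.41886676 0.02024065 0.24788255] 0.634482661883592 [-1.4  0.6 -0.6 -0.1 -0.   0. ]
```

View pics/w5b.png

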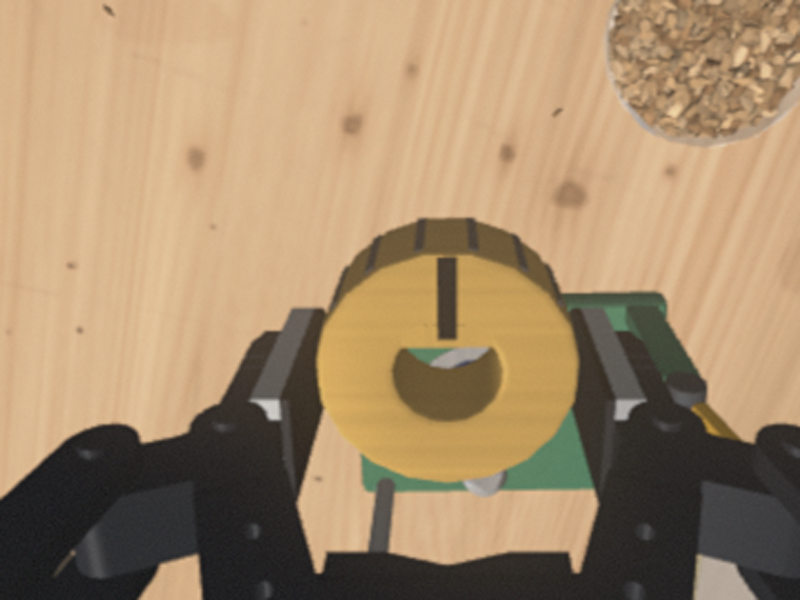

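>>> apply_moves --motion '[-1,-127,17,20,0,0,0,-1,-127,17,50,0,0,0,-1,-127,17,80,0,0,0,-1,-127,17,80,0,0,0,-1,-127,17,80,0,0,0,-1,-127,17,80,0,0,0,-1,-127,17,80,0,0,0]'

```text
time: 12.65
eef_pos: [0.5381, 0.0679, 0.1696]
ee_rot: [[-0.969, -0.246, 0.003], [-0.246, 0.969, 0.0], [-0.003, -0.0, -1.0]]
wrist_force: [-0.2, 0.3, -1.3]
grip_width: 0.634
grip_force: 54.4
```

```bash
python3 - <<'E'
from h import *
s=sensors.state();print(s['time'],s['eef_pos'],s['wrist_force'],s['qd'].round(1))
print(tool_delta(s,[.5385,.0677,.167],down(194.4)))
E
```

```text
12.65 [0.53806362 0.06785354 0.16964931] [-0.17067894  0.28651577 -1.27188408] [ 0.1  0.3 -0.3 -0.2 -0.1 -0.1]
(array([-0.4, -0.3,  2.7]), array([-0. ,  0.1, -0.2]))
```

>>> apply_moves --motion '[-1,0,0,8,0,0,0,-1,0,0,16,0,0,0,-1,0,0,21,0,0,0,-1,0,0,25,0,0,0,-1,0,0,28,0,0,0,-1,0,0,28,0,0,0]'

```text
time: 13.4
eef_pos: [0.5383, 0.0679, 0.1398]
ee_rot: [[-0.969, -0.246, 0.001], [-0.246, 0.969, -0.001], [-0.001, -0.001, -1.0]]
wrist_force: [5.2, -3.0, -3.1]
grip_width: 0.633
grip_force: 54.2
```

>>> apply_moves --motion '[-1,-0.7,-0.5,6,0,0,0,-1,-0.7,-0.5,12,0,0,0,-1,-0.7,-0.5,17,0,0,0,-1,-0.7,-0.5,20,0,0,0,-1,-0.7,-0.5,22,0,0,0,-1,-0.7,-0.5,22,0,0,0]'

```text
time: 14.15
eef_pos: [0.5386, 0.0679, 0.1177]
ee_rot: [[-0.969, -0.246, -0.0], [-0.246, 0.969, 0.0], [0.0, 0.0, -1.0]]
wrist_force: [2.1, -1.5, -3.4]
grip_width: 0.632
grip_force: 54.3
```

>>> apply_moves --motion '[1,0,0,0,0,0,0,1,0,0,0,0,0,0,1,0,0,0,0,0,0,1,0,0,0,0,0,0,1,0,0,-60,0,0,0,1,0,0,-120,0,0,0,1,0,0,-180,0,0,0,1,0,0,-245,0,0,0]'

```text
time: 15.15
eef_pos: [0.5382, 0.0678, 0.3625]
ee_rot: [[-0.969, -0.246, 0.0], [-0.246, 0.969, 0.0], [-0.0, 0.0, -1.0]]
wrist_force: [1.3, 0.2, -0.1]
grip_width: 1.0
grip_force: 0.0
```

>>> apply_moves --motion '[1,220,-150,0,0,0,0,1,220,-150,0,0,0,0,1,220,-150,0,0,0,0,1,220,-150,0,0,0,0,1,220,-150,0,0,0,0,1,220,-150,0,0,0,0]'

```text
time: 15.9
eef_pos: [0.3616, -0.1325, 0.3609]
ee_rot: [[-0.97, -0.244, 0.001], [-0.244, 0.97, -0.0], [-0.001, -0.001, -1.0]]
wrist_force: [-0.4, 0.5, 0.3]
grip_width: 0.999
grip_force: 0.0
```

```bash
python3 - <<'E'
from h import *
s=sensors.state();print(s['time'],s['eef_pos'])
ct,im=snap('top','pics/t6.png'); u,v=proj(ct,[.53,.11,.1]).astype(int)
A=cv2.resize(im[v-45:v+45,u-60:u+60,::-1],(400,300),interpolation=cv2.INTER_CUBIC);print(u,v)
cs,im=snap('scene','pics/s6.png'); us,vs=proj(cs,[.53,.11,.15]).astype(int);print(us,vs)
B=cv2.resize(im[vs-75:vs+75,us-50:us+50,::-1],(400,600),interpolation=cv2.INTER_CUBIC)
cv2.imwrite('pics/c6.png',np.hstack([B,np.vstack([A,0*A])]))
a=np.radians(14.6)
for th in (1.7,1.75,1.8,1.85,1.9,1.95):
    y=.078-.164*np.cos(th); z=.084+.164*np.sin(th)
    o=[]
    for x in(-.05,.05):
        P=[.538+np.cos(a)*x-np.sin(a)*y,.0675+np.sin(a)*x+np.cos(a)*y,z]
        o+=[((proj(cs,P)-[us-50,vs-75])*4).round(0),((proj(ct,P)-[u-60,v-45])*400/120+[400,0]).round(0)]
    print(th,*o)
E
```

```text
15.9 [ 0.36162751 -0.13246423  0.36094359]
206 219
235 155
1.7 [ 63. 150.] [504. 219.] [205. 103.] [473.  81.]
1.75 [ 56. 147.] [493. 222.] [198. 100.] [462.  84.]
1.8 [ 50. 145.] [482. 226.] [191.  98.] [452.  87.]
1.85 [ 43. 143.] [472. 229.] [184.  97.] [441.  91.]
1.9 [ 37. 142.] [461. 232.] [177.  96.] [431.  94.]
1.95 [ 32. 141.] [452. 235.] [171.  96.] [422.  97.]
```

View pics/c6.png

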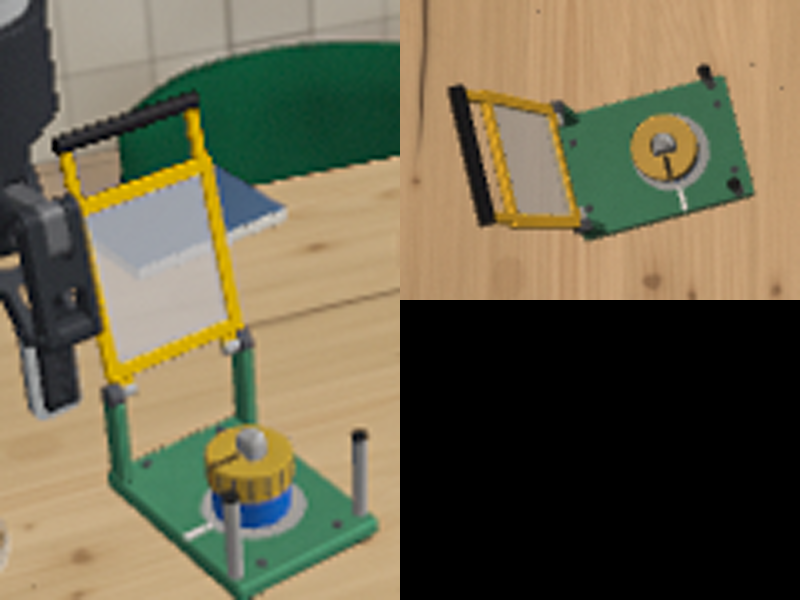

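The rotor is seated on the spacer with its line aligned. The bar ends, (58,146) and (196,100) in scene and (457,88) and (487,222) in top, give θ≈1.77. Next I'll move over the bar and grip it.

>>> apply_moves --motion '[1,-219,261,0,0,0,-0.4,1,-219,261,0,0,0,-0.4,1,-219,261,0,0,0,-0.4,1,-219,261,0,0,0,-0.4,1,-219,261,0,0,0,-0.4,1,-219,261,0,0,0,-0.4,1,-219,261,0,0,0,-0.4,1,-219,261,0,0,0,-0.4]'

```text
time: 17.0
eef_pos: [0.5101, 0.1758, 0.3601]
ee_rot: [[-0.967, -0.255, -0.001], [-0.255, 0.967, -0.001], [0.001, -0.0, -1.0]]
wrist_force: [-0.3, -0.3, 0.2]
grip_width: 1.0
grip_force: 0.0
```

```bash
python3 - <<'E'
from h import *
s=sensors.state();print(s['time'],s['eef_pos'],s['qd'].round(1))
print(tool_delta(s,[.5101,.1744,.297],down(194.6)))
E
```

```text
17.0 [0.51009103 0.17577986 0.36008953] [-1.3 -1.3 -0.5  0.   0.  -0. ]
(array([ 0.3, -1.3, 63.1]), array([-0. , -0.1,  0.1]))
```

>>> apply_moves --motion '[1,0,-0.5,30,0,0,0,1,0,-0.5,55,0,0,0,1,0,-0.5,63,0,0,0,1,0,-0.5,63,0,0,0,1,0,-0.5,63,0,0,0]'

```text
time: 17.62
eef_pos: [0.5108, 0.1745, 0.2988]
ee_rot: [[-0.968, -0.253, 0.002], [-0.253, 0.968, 0.001], [-0.002, 0.0, -1.0]]
wrist_force: [-0.4, -0.8, 0.2]
grip_width: 0.999
grip_force: 0.0
```

>>> apply_moves --motion '[-1,0,0,0,0,0,0,-1,0,0,0,0,0,0,-1,0,0,0,0,0,0,-1,0,0,0,0,0,0,-1,0,0,0,0,0,0,-1,0,0,0,0,0,0,-1,0,0,0,0,0,0,-1,0,0,0,0,0,0]' --grip_force 25

```text
time: 18.62
eef_pos: [0.5105, 0.1747, 0.2976]
ee_rot: [[-0.967, -0.253, 0.0], [-0.253, 0.967, 0.0], [-0.0, 0.0, -1.0]]
wrist_force: [-0.6, 0.5, 0.8]
grip_width: 0.127
grip_force: 24.3
```

>>> apply_moves --motion '[-1,0,-13,-2.1,0,0,0,-1,0,-26.1,-3.2,0,0,0,-1,0,-39.2,-3.2,0,0,0,-1,0,-52.3,-2.1,0,0,0,-1,0,-65.2,0,0,0,0,-1,0,-77.9,3.1,0,0,0,-1,0,-90.4,7.3,0,0,0,-1,0,-102.5,12.4,0,0,0]'

```text
time: 19.62
eef_pos: [0.5369, 0.0748, 0.2848]
ee_rot: [[-0.967, -0.253, 0.001], [-0.253, 0.967, 0.0], [-0.001, 0.0, -1.0]]
wrist_force: [5.8, 3.3, 0.2]
grip_width: 0.127
grip_force: 25.5
```

>>> apply_moves --motion '[-1,0,-11.6,6,0,0,0,-1,0,-22.7,13,0,0,0,-1,0,-33.2,20.9,0,0,0,-1,0,-43.1,29.5,0,0,0,-1,0,-52.2,38.9,0,0,0,-1,0,-60.6,49,0,0,0,-1,0,-68.1,59.8,0,0,0,-1,0,-74.7,71.1,0,0,0]'

```text
time: 20.62
eef_pos: [0.5555, 0.0028, 0.2133]
ee_rot: [[-0.967, -0.253, 0.0], [-0.253, 0.967, 0.0], [-0.0, 0.0, -1.0]]
wrist_force: [4.6, 2.6, 0.4]
grip_width: 0.128
grip_force: 26.0
```

>>> apply_moves --motion '[-1,0,-5.7,11.8,0,0,0,-1,0,-10.4,24.1,0,0,0,-1,0,-14.2,36.6,0,0,0,-1,0,-16.6,47.8,0,0,0,-1,0,-18.1,57.6,0,0,0,-1,0,-18.9,65.7,0,0,0,-1,0,-19.3,72.3,0,0,0,-1,0,-19.3,72.3,0,0,0]'

```text
time: 21.62
eef_pos: [0.5605, -0.0161, 0.1409]
ee_rot: [[-0.968, -0.253, 0.0], [-0.253, 0.968, -0.001], [0.0, -0.001, -1.0]]
wrist_force: [6.5, -2.0, -0.0]
grip_width: 0.125
grip_force: 27.2
```

Now I'll lower it in small steps until it touches the stops.

>>> apply_moves --motion '[-1,0,0,2,0,0,0,-1,0,0,4,0,0,0,-1,0,0,5,0,0,0,-1,0,0,6,0,0,0,-1,0,0,6,0,0,0]'

```text
time: 22.25
eef_pos: [0.5606, -0.0162, 0.1354]
ee_rot: [[-0.968, -0.253, 0.001], [-0.253, 0.968, -0.002], [-0.0, -0.002, -1.0]]
wrist_force: [5.1, -2.7, 0.1]
grip_width: 0.125
grip_force: 27.2
```

>>> apply_moves --motion '[-1,0,0,1,0,0,0,-1,0,0,2,0,0,0,-1,0,0,3,0,0,0,-1,0,0,3,0,0,0]'

```text
time: 22.75
eef_pos: [0.5606, -0.0162, 0.1325]
ee_rot: [[-0.968, -0.253, 0.001], [-0.253, 0.968, -0.002], [-0.0, -0.002, -1.0]]
wrist_force: [6.1, -3.2, 0.9]
grip_width: 0.128
grip_force: 27.3
```

>>> apply_moves --motion '[-1,0,0,1,0,0,0,-1,0,0,2,0,0,0,-1,0,0,3,0,0,0,-1,0,0,3,0,0,0]'

```text
time: 23.25
eef_pos: [0.5607, -0.0163, 0.1319]
ee_rot: [[-0.968, -0.253, 0.003], [-0.253, 0.968, -0.002], [-0.002, -0.003, -1.0]]
wrist_force: [-1.3, -2.6, 15.9]
grip_width: 0.131
grip_force: 28.7
```

>>> apply_moves --motion '[-1,0,0,-2.5,0,0,0,-1,0,0,-2.5,0,0,0,-0.4,0,0,-2.5,0,0,0,-0.4,0,0,-2.5,0,0,0,-0.4,0,0,-2.5,0,0,0,-0.4,0,0,-2.5,0,0,0]'

```text
time: 24.0
eef_pos: [0.5599, -0.0154, 0.132]
ee_rot: [[-0.967, -0.253, -0.001], [-0.253, 0.967, -0.0], [0.001, 0.0, -1.0]]
wrist_force: [-0.2, -0.0, -1.4]
grip_width: 0.303
grip_force: 0.0
```

>>> apply_moves --motion '[-0.4,0,0,-10,0,0,0,-0.4,0,0,-25,0,0,0,-0.4,0,0,-50,0,0,0,-0.4,0,0,-100,0,0,0,-0.4,0,0,-150,0,0,0,-0.4,100,-80,-170,0,0,0,-0.4,150,-120,-170,0,0,0,-0.4,150,-120,-170,0,0,0]'

```text
time: 25.0
eef_pos: [0.4479, -0.166, 0.3036]
ee_rot: [[-0.967, -0.254, 0.002], [-0.254, 0.967, -0.001], [-0.002, -0.002, -1.0]]
wrist_force: [0.0, 0.1, 0.0]
grip_width: 0.302
grip_force: 0.0
```

```bash
python3 - <<'E'
from h import *
s=sensors.state();print(s['time'],s['eef_pos'],s['wrist_force'])
ct,im=snap('top'); u,v=proj(ct,[.545,.05,.05]).astype(int)
A=cv2.resize(im[v-45:v+45,u-60:u+60,::-1],(400,300),interpolation=cv2.INTER_CUBIC)
cs,im=snap('scene'); us,vs=proj(cs,[.545,.05,.05]).astype(int)
B=cv2.resize(im[vs-75:vs+75,us-50:us+50,::-1],(400,600),interpolation=cv2.INTER_CUBIC)
cv2.imwrite('pics/c7.png',np.hstack([B,np.vstack([A,0*A])]))
a=np.radians(14.6)
for th in (0,.05,.1):
    y=.078-.164*np.cos(th); z=.084+.164*np.sin(th)
    o=[]
    for x in(-.05,.05):
        P=[.538+np.cos(a)*x-np.sin(a)*y,.0675+np.sin(a)*x+np.cos(a)*y,z]
        o+=[((proj(cs,P)-[us-50,vs-75])*4).round(0),((proj(ct,P)-[u-60,v-45])*400/120+[400,0]).round(0)]
    print(th,*o)
E
```

```text
25.0 [ 0.44786832 -0.16597509  0.30355884] [0.03925698 0.13845903 0.04932601]
0 [195. 346.] [691. 186.] [329. 281.] [661.  70.]
0.05 [194. 335.] [690. 185.] [329. 270.] [661.  68.]
0.1 [193. 323.] [689. 184.] [328. 259.] [659.  66.]
```

View pics/c7.png

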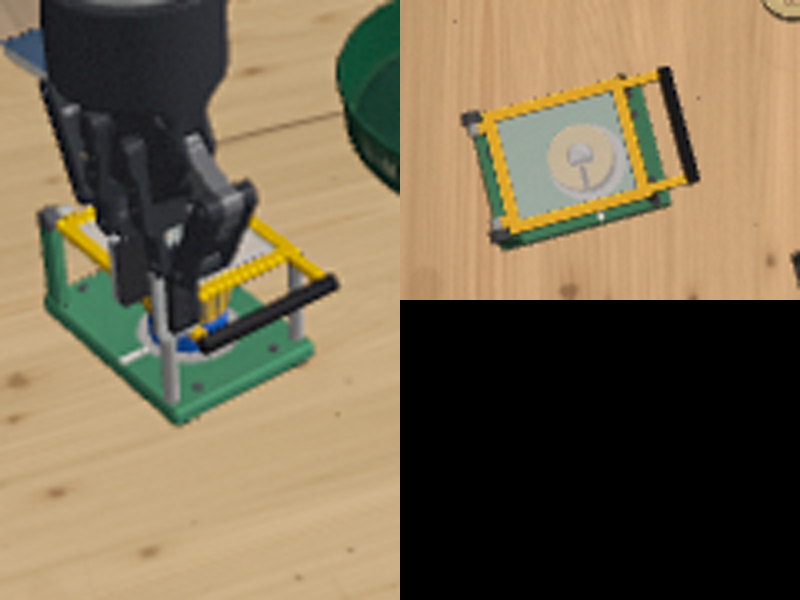

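The bar runs from (205,344) to (333,284), which matches θ=0. The guard frame rests on the stop posts and the arm is clear.

```bash
python3 -c "
from station import env
print(env.sign_off())"
```

```text
the job is handed in; nothing more can be done
None
```

The job is handed in at about 25 s of the 72 s: spacer and rotor are home on the spindle flat to flat, the guard was lowered gently onto its stops, and the arm is clear; I don't have the judge's verdict.

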